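Swing the wax pan's handle inward and stand the oil bottle in the freed pan

TASK

The long handle of the tall wax-melting pan lies across the shallow pan beside it on the twin warmer. Keeping the pan standing on its plate, swing the handle inward until it points to the back of the warmer (the side away from you, the edge without knobs), then lift the dropper bottle (the one with the black rubber bulb) out of the tilted three-cell carton and set it down gently, upright, inside the shallow pan to warm. Leave the shallow pan, the other two bottles and the ring box where they are.

Things in the scene. Friction and masses are not known exactly. Their poses are not given: they have to be found in the camera images.
- warmer: Fixed white twin warmer, 210 (x) x 260 (y) x 30 mm, origin at table level under its centre. +x points to its back, away from the robot (yaw within 0.15 rad of 0), +y to its left; two small black knobs on its front edge. Two dark round plates, 104 mm across, tops 34 mm above the table, lie in the front half; the rear deck is empty.
- left_plate (a point): Centre of the top of the warmer's left plate (40 mm in front of the warmer's centre, 65 mm to its left). The tall pan stands on it and must stay on it.
- melting_pan: Loose tall steel pan, 104 mm wide, 60 high, about 0.4 kg, origin at the centre of its underside. Straight black handle along its +x, 60 to 152 mm from its axis, 18 wide, 12 thick, centre 50 above the underside. At the start it points right, over the shallow pan, 22 mm above its rim. It turns on its plate when the handle is carried in an arc about the pan, counterclockwise from above.
- handle (a point): Grip point at the middle of the melting pan's handle, 105 mm out from the pan's axis and 50 mm above its underside; axes as the pan's (x along the handle).
- shallow_pan: Loose shallow aluminium pan with two small wire ears (on its own +x and -x sides, reaching 73 mm out) on the right plate, 116 mm across, 22 mm high, origin at the centre of its underside; inside: flat floor 4 mm above the underside, about 100 mm across, walls about 3 mm thick.
- carton: Fixed cardboard carton, 186 wide (y), on a stand that tilts it 35 degrees, mouth leaning to -x (to the robot); the bottles lean likewise. Origin at table level under its front bottom edge, mid-width. Three cells along y, 61 mm pitch, 50 front to back; dividers, front and ends 58 mm high, back 85, along the tilted axis; walls and floor 3 mm. Yaw within 0.2 rad of 0.
- dropper_bottle: Loose amber dropper bottle with black rubber bulb, 33 mm across, 102 tall, about 70 g, in one of the cells, on its floor and leaning on its front wall. Origin at the centre of its underside, +z up its axis. Body to about 65 mm; round collar 24 mm across from 62 to 77 mm above the underside (grip here; it is above the dividers); bulb 13 mm across above it.
- screw_bottle_a: Plain amber bottle with white screw cap, 33 mm across, 84 mm tall, in another cell of the carton; origin at the centre of its underside, +z up its axis. To be left.
- screw_bottle_b: A like bottle with white screw cap in the remaining cell; to be left.
- ring_box: Dark blue ring box, 50 x 50 x 42 mm, on the table between carton and warmer, origin at the centre of its underside; to be left.

How it is judged:
On the way, in this order (a step that is already met when the one before it is completed fails the run):
1. the melting pan's handle points to the back of the warmer, the pan still on the left plate (angle between the x axis of melting_pan and the x axis of warmer, either way round below 0.4 rad and x of handle in the frame of warmer above 0.03 m and horizontal distance between melting_pan and left_plate below 0.025 m), for 0.2 s.
2. the dropper bottle is lifted out of its cell (height (world z) of dropper_bottle above 0.065 m), for 0.1 s.
At the end, for the whole second after the job is handed in: The melting pan stands flat on the left plate (within 25 mm), its handle to the back of the warmer within 0.4 rad; the dropper bottle stands upright (within 0.1 rad) on the floor of the shallow pan, at rest; the shallow pan is still on the right plate (all of step 1 and angle between melting_pan's own z axis and vertical below 0.06 rad and horizontal distance between dropper_bottle and shallow_pan below 0.038 m and z of dropper_bottle in the frame of shallow_pan below 0.01 m and angle between dropper_bottle's own z axis and vertical below 0.1 rad and linear speed of each of dropper_bottle, melting_pan below 0.02 m/s and horizontal distance between shallow_pan and left_plate below 0.155 m); the robot touches nothing.
It fails at once if the melting pan is lifted or tipped off its plate (angle between melting_pan's own z axis and vertical above 0.25 rad or z of melting_pan in the frame of left_plate above 0.02 m or horizontal distance between melting_pan and left_plate above 0.045 m).
It fails at once if the shallow pan is displaced by more than 25 mm (distance of shallow_pan from where it was at the start of the episode above 0.025 m).
It fails at once if another bottle is disturbed by more than 30 mm (distance of any of screw_bottle_a, screw_bottle_b from where it was at the start of the episode above 0.03 m).
It fails at once if the ring box is disturbed by more than 30 mm (distance of ring_box from where it was at the start of the episode above 0.03 m).
It fails at once if the dropper bottle is dropped into the shallow pan (horizontal distance between dropper_bottle and shallow_pan below 0.06 m and z of dropper_bottle in the frame of shallow_pan below 0.03 m and linear speed of dropper_bottle above 0.4 m/s).
It also fails if it takes over 50 s, if anything falls off the work surface, if the arm or the gripper's body presses on something with over 40 N, if the wrist force passes 120 N, or if a joint passes its speed limit or range.

ROBOT

A 6-joint arm with a two-finger parallel gripper is mounted at the origin on a cart in front of the work surface, level with it; the furniture and walls round the work are solid. World frame = base frame: x ahead of the robot, y to its left, z up, the work surface at z = 0. Lengths are in m, angles in rad, forces in N, time in s.
With the tool pointing down it reaches from about 0.325 to 0.9 m from the base axis. Payload 3.5 kg.
Tool frame: the origin (TCP) lies midway between the tips of the shut fingers; the grasp point (between the pads) lies arm.hold_point_z behind it (arm.hold_point_z is the distance from the TCP to the grasp point, in m); z points along the fingers, y is the line along which they close (so a half turn about z gives the same grasp; the last joint's range is limited). The gripper opens to 85 mm and grips with 20 to 120 N. Pads are 22 mm wide; open, the fingers measure 114 mm over their backs; the gripper's body (76 mm by 85 mm) begins 54 mm behind the grasp point. The pads swing forward as they close: fully open they stand 13 mm farther back than shut.
Start: joints at [-1.338, 0.276, -0.026, 1.268, 0, 1.467], TCP at [0.206, -0.59, 0.231] pointing down, gripper open.
Joint ranges: [-3.12, 3.12], [-0.85, 1.88], [-1.08, 1.24], [-1.95, 2.15], [-1.57, 1.53], [-3.14, 3.14]. Speed limits (rad/s): [2.57, 2.57, 3.14, 3.14, 3.14, 3.14].

INTERFACE

Orientations are given as a unit quaternion [x, y, z, w].
In Python, from station import arm, get_image, sign_off gives the robot as it stands (arm), with the cameras as plain functions and the job as plain functions.
- The arm moves only by the tool shift_gripper, called after ">>>" as name(argument=value, ...), one argument or row to a line, values as JSON. Schema: {"type":"object","properties":{"offsets":{"type":"array","items":{"type":"object","properties":{"sx":{"type":"number"},"sy":{"type":"number"},"sz":{"type":"number"},"twist":{"type":"number"}},"additionalProperties":false},"minItems":1,"maxItems":10},"finger_gap":{"type":"number"},"only":{"type":"string"},"quiet":{"type":"boolean"},"lines":{"type":"string"}},"required":["offsets"],"additionalProperties":false}. offsets is a list of rows, 1 to 10 of them, each an object with the fields sx, sy, sz (the shift in m), twist (a turn about the tool's z in rad); a field left out counts as zero; each row is the pose to reach, as a shift and turn from the pose commanded when the call began, along the tool's axes at that moment; what a row does not reach only later rows make up. A row lasts 1/8 s, in which the tool goes at most 0.0625 m and 0.188 rad, less where a joint would pass 70% of its speed; a pose out of reach is approached as far as the arm can. finger_gap is the opening from 0.0 (shut) to 1.0 (fully open), set as the call begins (left out keeps the last). The fingers move at their own pace and stop on an object; the grip force is fixed at half the most. Time passes only in rows, so rows that do not move let the fingers close. The tool returns the time, the measured TCP pose, the force, the opening and the grip force at its end. only (a regular expression) keeps the lines of the reply that match it, lines (a string "A,B") keeps lines A to B, and quiet returns only ok. Input that does not fit is refused with a message, and nothing moves.
- arm.observe(): the state, without advancing time (a new reading comes with each control period).
- get_image(name): name is "scene" or "top"; returns a dict with "pixels" (384x512x3 uint8, blue, green, red), "K" (3x3 intrinsics, pixels), "k1" (the pictures are not rectified: a ray, as slopes to the right and down, at radius r is drawn at 1 + k1 r^2 times it, then the intrinsics apply), "xyz" and "rotation" of the camera in the world. Camera axes: x right, y down, z forward; pixel columns grow to the right and rows downward; lengths in m; the calibration is good to about 2 mm. A picture is of the moment at which its call begins. There is no depth.
- sign_off(): hands the job in; it is judged then, once.
The state is a dict: "t": time; "joint_positions": joint angles; "joint_velocities": joint speeds; "joint_torque": joint torques, N m; "position": TCP position; "tcp_rot": TCP orientation; "ft_force": force on the tool from outside, world axes, zero at the start; "moment": the same for the moment, N m; "finger_gap": opening from 0.0 (shut) to 1.0 (fully open); "grip_force": force on a finger pad.
Only numpy, scipy, OpenCV 4.12 (cv2) and the standard library are available. Lean on these libraries where they do the work, as an engineer would, in place of code of your own. Each camera call takes 0.05 s, during which the arm holds its last target. There are 200 camera calls.

## Working session

There is one attempt and no reset: what is moved stays moved. The work goes in short steps, Python scripts to look and compute and a tool call to move; the robot and the scene stay as the last step left them, time stands still between calls to the robot, and variables do not carry over. Pictures are saved under pics/ and viewed, at most 10 in all, crops included, and the job is handed in when it is done.

```bash
ls; mkdir -p pics
```

Create look.py:
```python
import sys,cv2,json
from station import arm, get_image, sign_off
import numpy as np
for n in sys.argv[2:]:
    d=get_image(n); cv2.imwrite(f'pics/{sys.argv[1]}_{n}.png',d['pixels'])
    json.dump({k:np.array(d[k]).tolist() for k in('K','k1','xyz','rotation')},open(f'{n}.json','w'))
    print(n,d['K'],d['k1'],d['xyz'],d['rotation'])
```

```bash
python3 look.py a scene top; python3 -c "
from station import arm, get_image, sign_off
s=arm.observe();print(s,arm.hold_point_z)"
```

```text
pics
station.py
scene [[467.87800752   0.         253.34005174]
 [  0.         467.87800752 191.23513048]
 [  0.           0.           1.        ]] 0.02210847624506118 [-0.1303072  -0.4079065   0.77148091] [ 0.7849651  -0.50105716  0.18784447 -0.31222742]
top [[405.37566694   0.         258.90238822]
 [  0.         405.37566694 193.4884347 ]
 [  0.           0.           1.        ]] -0.08355111539085017 [ 0.28888674 -0.12534462  0.95718666] [-0.69989578  0.70900268 -0.06283171  0.05927278]
{'t': 0.1, 'joint_positions': array([-1.33841594e+00,  2.77079705e-01, -2.77702065e-02,  1.26801684e+00,
       -2.31335000e-05,  1.46739691e+00]), 'joint_velocities': array([-0.00144735, -0.00334918,  0.00317692, -0.00093145, -0.00037338,
       -0.00026529]), 'joint_torque': array([ 1.04526043e-05, -4.46709037e+01,  2.96128500e+01,  8.43822956e-03,
       -5.81694121e-05, -3.93197197e-06]), 'position': array([ 0.20575742, -0.58939119,  0.23024492]), 'tcp_rot': array([ 9.85939034e-01,  1.67102215e-01, -7.82578345e-05, -1.03231584e-03]), 'ft_force': array([-0.40324467,  0.18170908,  1.07502554]), 'moment': array([ 0.0057295 , -0.00238424,  0.00093412]), 'grip_force': 0.0, 'finger_gap': 0.9993033355240508} 0.0187
```

View pics/a_top.png

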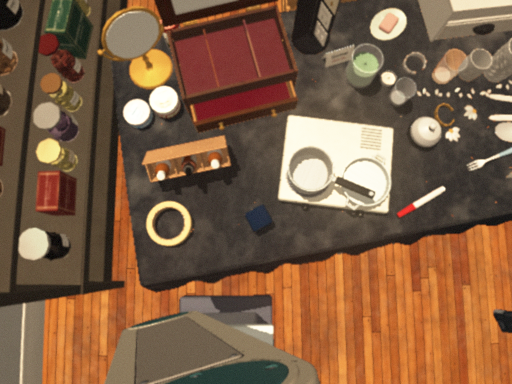

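View pics/a_scene.png

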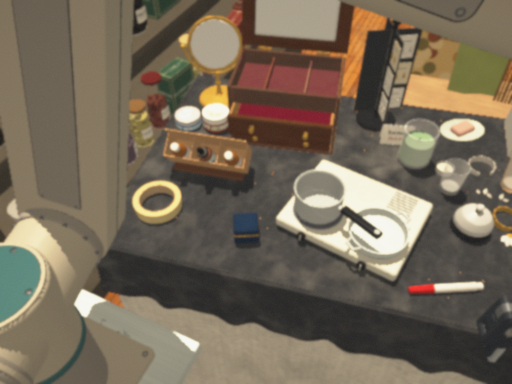

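The top view shows the warmer (corners about (287,117), (394,127), (388,213), (279,202)), the melting pan near (310,170) with its handle running to (373,192), the shallow pan near (366,183), and the carton with the dropper in the middle cell near (188,167). I'll enlarge crops for accurate pixels.

Run:
```python
import cv2
a=cv2.imread('pics/a_top.png')[105:240,135:400]; cv2.imwrite('pics/c1.png',cv2.resize(a,None,fx=3,fy=3,interpolation=cv2.INTER_CUBIC))
a=cv2.imread('pics/a_scene.png')[120:280,155:440]; cv2.imwrite('pics/c2.png',cv2.resize(a,None,fx=2.8,fy=2.8,interpolation=cv2.INTER_CUBIC))
```

```text
(no output)
```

View pics/c1.png

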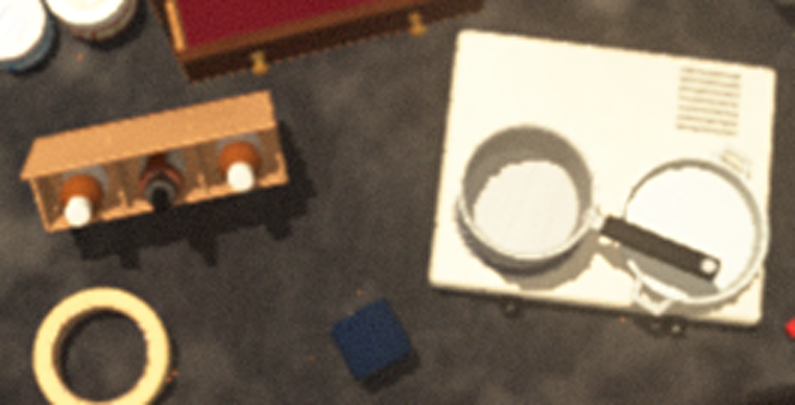

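View pics/c2.png

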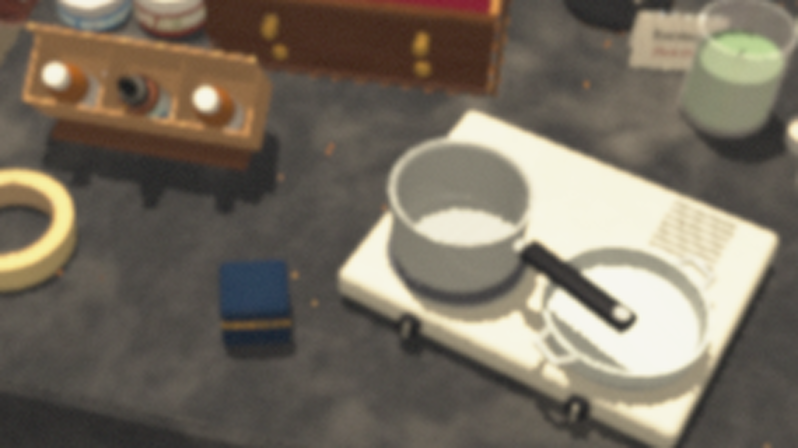

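The crops show the handle from (607,228) to (712,267) in the top crop and from (532,253) to (625,315) in the scene crop. The dropper's bulb is at about (160,195) in the top crop and (128,88) in the scene crop. Next I'll fit the poses.

Create cam.py:
```python
import json,cv2,numpy as np
from scipy.spatial.transform import Rotation as R
from scipy.optimize import least_squares
class Cam:
    def __init__(s,n):
        d=json.load(open(n+'.json')); s.K=np.array(d['K']); s.D=np.array([d['k1'],0,0,0]); s.c=np.array(d['xyz']); s.R=R.from_quat(d['rotation']).as_matrix()
    def proj(s,P):
        P=np.atleast_2d(P).astype(float); return cv2.projectPoints(P,cv2.Rodrigues(s.R.T)[0],-s.R.T@s.c,s.K,s.D)[0][:,0]
    def ray(s,p):
        u=cv2.undistortPoints(np.array([[p]],float),s.K,s.D)[0,0]; return s.R@[u[0],u[1],1]
    def atz(s,p,z):
        r=s.ray(p); return s.c+r*(z-s.c[2])/r[2]
T,S=Cam('top'),Cam('scene')
def c1(u,v): return np.array([(u+.5)/3-.5+135,(v+.5)/3-.5+105])
def c2(u,v): return np.array([(u+.5)/2.8-.5+155,(v+.5)/2.8-.5+120])
def tri(pt,ps):
    A=[];b=[]
    for C,p in((T,pt),(S,ps)):
        r=C.ray(p);r/=np.linalg.norm(r);M=np.eye(3)-np.outer(r,r);A.append(M);b.append(M@C.c)
    x=np.linalg.lstsq(np.vstack(A),np.hstack(b),rcond=None)[0]
    return x,T.proj(x)[0]-pt,S.proj(x)[0]-ps
def fit(model,x0,obs):
    f=lambda x:np.concatenate([C.proj(model(x,i))[0]-p for C,i,p in obs])
    r=least_squares(f,x0,loss='soft_l1'); return r.x,r.fun.reshape(-1,2).round(1)
```

Run:
```python
from cam import *
np.set_printoptions(precision=4,suppress=True)
W={'TL':(.105,.13),'TR':(.105,-.13),'BR':(-.105,-.13),'BL':(-.105,.13)}
def wm(x,i):
    a,b=W[i];c,s=np.cos(x[2]),np.sin(x[2]);return [x[0]+c*a-s*b,x[1]+s*a+c*b,.03]
obs=[(T,'TL',c1(461,30)),(T,'TR',c1(775,68)),(T,'BR',c1(757,323)),(T,'BL',c1(429,286)),(S,'TL',c2(472,110)),(S,'TR',c2(778,240)),(S,'BL',c2(340,277))]
w,res=fit(wm,[.4,-.3,0],obs);print('warmer',w,res.tolist())
c,s=np.cos(w[2]),np.sin(w[2])
for b in(.065,-.065):print('plate',w[0]-.04*c-s*b,w[1]-.04*s+c*b)
print('pan rim c',T.atz(c1(528,191),.094),S.atz(c2(460,190),.094))
for n,a,b in(('hstart',(607,228),(532,253)),('hend',(714,269),(627,317))):print(n,T.atz(c1(*a),.088),S.atz(c2(*b),.088),tri(c1(*a),c2(*b)))
print('shallow rim c',T.atz(c1(694,233),.056),S.atz(c2(626,311),.056))
t=np.radians(35)
C={'FL':(.058,0,.093),'FR':(.058,0,-.093),'BL':(.085,.056,.093),'BR':(.085,.056,-.093)}
def cm(x,i):
    a,b,y=C[i]; X=-np.sin(t)*a+np.cos(t)*b; Z=x[3]+np.cos(t)*a+np.sin(t)*b
    c,s=np.cos(x[2]),np.sin(x[2]);return [x[0]+c*X-s*y,x[1]+s*X+c*y,Z]
obs=[(T,'FL',c1(47,230)),(T,'FR',c1(287,182)),(T,'BL',c1(24,178)),(T,'BR',c1(276,134)),(S,'FL',c2(25,104)),(S,'BL',c2(32,28)),(S,'BR',c2(270,68))]
w,res=fit(cm,[.4,.05,0,.0],obs);print('carton',w,res.tolist())
C['bulb']=(.105,.0195,0)
print('bulb pred',cm(w,'bulb'),'tri',tri(c1(160,197),c2(128,88)))
for n,a,b in(('capL',(77,212),(56,75)),('capR',(239,177),(207,99))):print(n,tri(c1(*a),c2(*b)))
print('box',T.atz(c1(371,338),.042))
```

```text
warmer [ 0.5214 -0.3178 -0.1347] [[-0.7, 0.0], [1.1, 0.5], [1.8, 1.1], [0.2, 0.0], [-0.9, -1.0], [1.7, -2.2], [-1.2, -0.9]]
plate 0.4905267402978612 -0.24802592359205863
plate 0.4730652993237205 -0.376847886312344
pan rim c [ 0.4941 -0.2448  0.094 ] [ 0.4929 -0.2434  0.094 ]
hstart [ 0.4671 -0.3027  0.088 ] [ 0.463  -0.3066  0.088 ] (array([ 0.469 , -0.3049,  0.0806]), array([ 0.2785, -0.1613]), array([-0.3639,  0.0799]))
hend [ 0.4356 -0.3802  0.088 ] [ 0.436  -0.3793  0.088 ] (array([ 0.4353, -0.3796,  0.0891]), array([-0.112,  0.061]), array([ 0.1513, -0.0342]))
shallow rim c [ 0.469  -0.3759  0.056 ] [ 0.4673 -0.376   0.056 ]
carton [0.5263 0.0302 0.1718 0.0042] [[0.5, 0.3], [0.4, 1.7], [-0.1, -0.8], [0.1, -1.5], [0.6, 0.1], [-0.4, 0.2], [-4.6, -0.2]]
bulb pred [np.float64(0.48271988689761536), np.float64(0.022628754309351157), np.float64(0.10142973639503244)] tri (array([0.493 , 0.0253, 0.0908]), array([-0.464 ,  0.3122]), array([ 0.5666, -0.0645]))
capL (array([0.4835, 0.0856, 0.0897]), array([-0.0872,  0.0584]), array([ 0.1057, -0.0084]))
capR (array([ 0.5087, -0.0334,  0.0882]), array([ 0.0518, -0.0341]), array([-0.0632,  0.0089]))
box [ 0.3938 -0.129   0.042 ]
```

Create go.py:
```python
import sys,numpy as np
from station import arm, get_image, sign_off
from scipy.spatial.transform import Rotation as R
def rows(targets):
    s=arm.observe();Rm=R.from_quat(s['tcp_rot']).as_matrix();p=np.array(s['position']);a0=np.arctan2(Rm[1,0],Rm[0,0])
    for x,y,z,a in targets:
        d=Rm.T@(np.array([x,y,z])-p); t=-((a-a0+np.pi)%(2*np.pi)-np.pi)
        print([round(float(v),4) for v in (*d,t)])
    print('at',p.round(4),'yaw',round(a0,3),'t',s['t'])
if __name__=='__main__':
    rows([list(map(float,t.split(','))) for t in sys.argv[1:]])
```

```bash
python3 go.py ' .452,-.3405,.13,1.166' ' .452,-.3405,.067,1.166'
```

```text
[0.3145, -0.1536, 0.1006, -0.8302]
[0.3145, -0.1535, 0.1636, -0.8302]
at [ 0.2058 -0.5894  0.2302] yaw 0.336 t 0.1
```

>>> shift_gripper(
  offsets=[
    {"sx":0.3145, "sy":-0.1536, "sz":0.08, "twist":-0.83},
    {"sx":0.3145, "sy":-0.1536, "sz":0.08, "twist":-0.83},
    {"sx":0.3145, "sy":-0.1536, "sz":0.08, "twist":-0.83},
    {"sx":0.3145, "sy":-0.1536, "sz":0.08, "twist":-0.83},
    {"sx":0.3145, "sy":-0.1536, "sz":0.08, "twist":-0.83},
    {"sx":0.3145, "sy":-0.1536, "sz":0.08, "twist":-0.83},
    {"sx":0.3145, "sy":-0.1536, "sz":0.08, "twist":-0.83},
  ],
  finger_gap=0.55,
)

```text
t: 0.98
position: [0.453, -0.3382, 0.1497]
tcp_rot: [0.834, 0.552, -0.0, -0.002]
ft_force: [-0.8, -0.1, -0.1]
finger_gap: 0.55
grip_force: 0.0
```

```bash
python3 go.py ' .452,-.3405,.067,1.166'; python3 look.py b top scene >/dev/null
```

Run:
```python
import cv2,numpy as np
a=cv2.imread('pics/b_scene.png')[100:300,255:455]; cv2.imwrite('pics/b.png',cv2.resize(a,None,fx=2.5,fy=2.5,interpolation=cv2.INTER_CUBIC))
```

```text
[-0.0027, 0.0002, 0.0827, 0.0047]
at [ 0.453  -0.3382  0.1497] yaw 1.171 t 0.975
```

View pics/b.png

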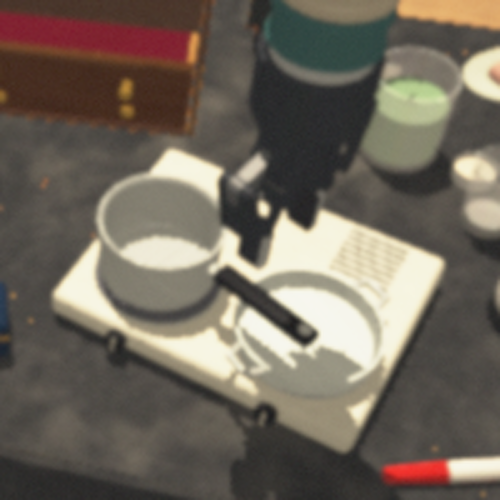

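The crop shows the fingers, at (245,215) and (305,215), above and straddling the handle line, and nothing has been disturbed. I'll descend and grip.

>>> shift_gripper(
  offsets=[
    {"sx":-0.002, "sz":0.05},
    {"sx":-0.002, "sz":0.082},
    {"sx":-0.002, "sz":0.082},
    {"sx":-0.002, "sz":0.082},
  ],
)

```text
t: 1.58
position: [0.4517, -0.3449, 0.0707]
tcp_rot: [0.835, 0.55, 0.0, 0.001]
ft_force: [-0.6, -1.4, 0.9]
finger_gap: 0.551
grip_force: 0.0
```

>>> shift_gripper(
  offsets=[
    {},
    {},
    {},
    {},
    {},
  ],
  finger_gap=0.0,
)

```text
t: 2.2
position: [0.4524, -0.3448, 0.0708]
tcp_rot: [0.835, 0.55, -0.0, 0.002]
ft_force: [-1.5, -1.8, 6.6]
finger_gap: 0.191
grip_force: 60.1
```

```bash
python3 - <<'E'
import numpy as np
from go import rows
c=np.array([.4935,-.244])
from station import arm, get_image, sign_off
s=arm.observe();p=np.array(s['position'])
d=p[:2]-c;ph=np.arctan2(d[1],d[0]);print('phi',ph,'r',np.hypot(*d))
import go
from scipy.spatial.transform import Rotation as R
Rm=R.from_quat(s['tcp_rot']).as_matrix();a0=np.arctan2(Rm[1,0],Rm[0,0])
tot=-.12-(a0-np.pi); n=18
rows([[*(c+np.array([[np.cos(k*tot/n),-np.sin(k*tot/n)],[np.sin(k*tot/n),np.cos(k*tot/n)]])@d),p[2],a0+k*tot/n] for k in range(1,10)])
E
```

```text
phi -1.95757292217378 r 0.10883554086457929
[0.0008, 0.0112, 0.0, -0.1031]
[0.0027, 0.0222, 0.0001, -0.2062]
[0.0058, 0.033, 0.0001, -0.3093]
[0.0099, 0.0435, 0.0001, -0.4125]
[0.0151, 0.0534, 0.0001, -0.5156]
[0.0213, 0.0627, 0.0001, -0.6187]
[0.0285, 0.0714, 0.0001, -0.7218]
[0.0364, 0.0793, 0.0002, -0.8249]
[0.0452, 0.0863, 0.0002, -0.928]
at [ 0.4524 -0.3448  0.0708] yaw 1.166 t 2.2
```

>>> shift_gripper(
  offsets=[
    {"sx":0.0008, "sy":0.0112, "twist":-0.103},
    {"sx":0.0027, "sy":0.0222, "twist":-0.206},
    {"sx":0.0058, "sy":0.033, "twist":-0.309},
    {"sx":0.0099, "sy":0.0435, "twist":-0.412},
    {"sx":0.0151, "sy":0.0534, "twist":-0.516},
    {"sx":0.0213, "sy":0.0627, "twist":-0.619},
    {"sx":0.0285, "sy":0.0714, "twist":-0.722},
    {"sx":0.0364, "sy":0.0793, "twist":-0.825},
    {"sx":0.0452, "sy":0.0863, "twist":-0.928},
    {"sx":0.0452, "sy":0.0863, "twist":-0.928},
  ],
)

```text
t: 3.45
position: [0.5492, -0.3367, 0.0705]
tcp_rot: [0.5, 0.866, -0.001, 0.001]
ft_force: [-2.8, -1.9, 5.7]
finger_gap: 0.197
grip_force: 60.2
```

```bash
python3 go.py ' .4524,-.3448,.0708,1.166'
```

```text
[0.0415, -0.0879, -0.0002, 0.9295]
at [ 0.5492 -0.3367  0.0705] yaw 2.096 t 3.45
```

>>> shift_gripper(
  offsets=[
    {"sx":0.0008, "sy":0.0112, "twist":-0.103},
    {"sx":0.0027, "sy":0.0222, "twist":-0.206},
    {"sx":0.0058, "sy":0.033, "twist":-0.309},
    {"sx":0.0099, "sy":0.0435, "twist":-0.412},
    {"sx":0.0151, "sy":0.0534, "twist":-0.516},
    {"sx":0.0213, "sy":0.0627, "twist":-0.619},
    {"sx":0.0285, "sy":0.0714, "twist":-0.722},
    {"sx":0.0364, "sy":0.0793, "twist":-0.825},
    {"sx":0.0452, "sy":0.0863, "twist":-0.928},
    {"sx":0.0452, "sy":0.0863, "twist":-0.928},
  ],
)

```text
t: 4.7
position: [0.6027, -0.254, 0.0709]
tcp_rot: [0.06, 0.998, -0.001, 0.002]
ft_force: [1.9, -1.5, 5.7]
finger_gap: 0.195
grip_force: 60.1
```

>>> shift_gripper(
  offsets=[
    {},
    {},
    {},
  ],
  finger_gap=0.5,
)

```text
t: 5.08
position: [0.5997, -0.253, 0.0683]
tcp_rot: [0.06, 0.998, 0.001, -0.001]
ft_force: [-0.0, -0.7, 0.2]
finger_gap: 0.501
grip_force: 0.0
```

>>> shift_gripper(
  offsets=[
    {"sz":-0.05},
    {"sz":-0.1},
    {"sz":-0.14},
    {"sz":-0.14},
    {"sz":-0.14},
  ],
)

```text
t: 5.7
position: [0.6002, -0.2532, 0.2084]
tcp_rot: [0.06, 0.998, 0.0, -0.001]
ft_force: [-0.3, 0.2, -0.3]
finger_gap: 0.503
grip_force: 0.0
```

```bash
python3 go.py ' .48,.02,.2,.17'
```

```text
[0.152, 0.2568, 0.0088, 2.8515]
at [ 0.6002 -0.2532  0.2084] yaw 3.021 t 5.7
```

```bash
python3 look.py c top > /dev/null
```

Run:
```python
import cv2
a=cv2.imread('pics/c_top.png')[105:240,135:400]; cv2.imwrite('pics/c3.png',cv2.resize(a,None,fx=3,fy=3,interpolation=cv2.INTER_CUBIC))
```

```bash
python3 go.py ' .502,.0275,.16,-2.95'
```

```text
[0.1304, 0.2667, 0.0482, -0.3116]
at [ 0.5997 -0.2529  0.2075] yaw 3.022 t 5.75
```

View pics/c3.png

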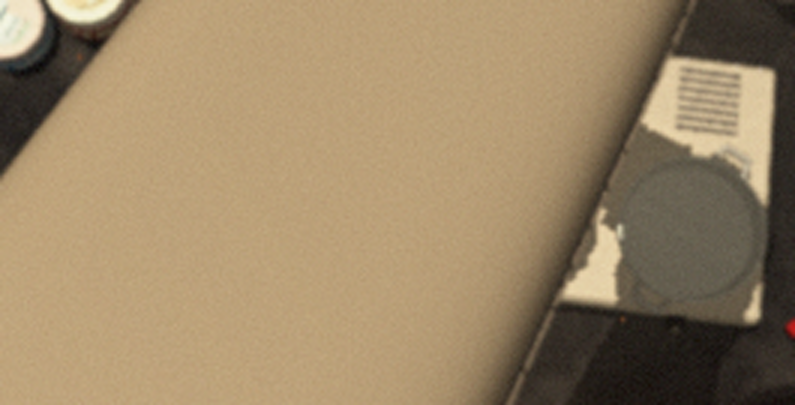

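The arm blocks most of the top view. The shallow pan is still centred near (694,233), so it hasn't moved. I'll move above the bottle and check the melting pan from the scene camera.

>>> shift_gripper(
  offsets=[
    {"sx":0.06, "sy":0.12, "twist":-0.15},
    {"sx":0.1304, "sy":0.2667, "twist":-0.31},
    {"sx":0.1304, "sy":0.2667, "twist":-0.31},
    {"sx":0.1304, "sy":0.2667, "sz":0.02, "twist":-0.31},
    {"sx":0.1304, "sy":0.2667, "sz":0.048, "twist":-0.31},
    {"sx":0.1304, "sy":0.2667, "sz":0.048, "twist":-0.31},
    {"sx":0.1304, "sy":0.2667, "sz":0.048, "twist":-0.31},
    {"sx":0.1304, "sy":0.2667, "sz":0.048, "twist":-0.31},
  ],
  finger_gap=0.42,
)

```text
t: 6.75
position: [0.5043, 0.026, 0.1617]
tcp_rot: [-0.094, 0.996, -0.0, 0.001]
ft_force: [-0.5, -0.4, -0.7]
finger_gap: 0.419
grip_force: 0.0
```

```bash
python3 go.py ' .502,.0275,.066,-2.95'; python3 look.py d scene top > /dev/null
```

Run:
```python
import cv2
a=cv2.imread('pics/d_scene.png')[80:280,155:440]; cv2.imwrite('pics/d2.png',cv2.resize(a,None,fx=2.8,fy=2.8,interpolation=cv2.INTER_CUBIC))
```

```text
[0.0021, 0.002, 0.0957, -0.0028]
at [0.5043 0.026  0.1617] yaw -2.953 t 6.75
```

View pics/d2.png

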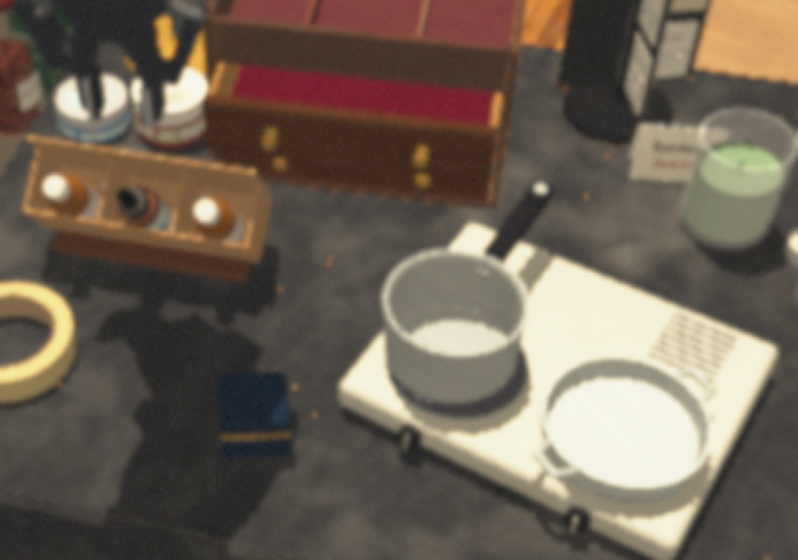

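The handle now runs from about (495,250) to (540,190), toward the back. The pan is on its plate with its rim centred near (455,302), and the shallow pan hasn't moved. Next is descending on the dropper's collar.

>>> shift_gripper(
  offsets=[
    {"sx":0.002, "sy":0.002, "sz":0.04},
    {"sx":0.002, "sy":0.002, "sz":0.075},
    {"sx":0.002, "sy":0.002, "sz":0.0957},
    {"sx":0.002, "sy":0.002, "sz":0.0957},
    {"sx":0.002, "sy":0.002, "sz":0.0957},
  ],
)

```text
t: 7.48
position: [0.5021, 0.028, 0.0667]
tcp_rot: [-0.095, 0.996, -0.0, 0.001]
ft_force: [-0.1, -0.5, 0.3]
finger_gap: 0.425
grip_force: 0.0
```

>>> shift_gripper(
  offsets=[
    {},
    {},
    {},
    {},
  ],
  finger_gap=0.0,
)

```text
t: 7.98
position: [0.5024, 0.028, 0.0673]
tcp_rot: [-0.095, 0.995, -0.001, 0.002]
ft_force: [-1.1, -1.2, 7.8]
finger_gap: 0.34
grip_force: 59.2
```

The opening is 29 mm, wider than the 24 mm collar, so the pads are probably on the body's shoulder. I'll open, shift 8 mm toward me, go up a little and re-grip.

>>> shift_gripper(
  offsets=[
    {"sz":-0.003},
    {"sx":0.008, "sz":-0.003},
    {"sx":0.008, "sz":-0.003},
  ],
  finger_gap=0.42,
)

```text
t: 8.35
position: [0.4916, 0.0271, 0.0682]
tcp_rot: [-0.095, 0.995, 0.0, -0.001]
ft_force: [-0.1, 0.2, 0.8]
finger_gap: 0.42
grip_force: 0.0
```

>>> shift_gripper(
  offsets=[
    {},
    {},
    {},
    {},
  ],
  finger_gap=0.0,
)

```text
t: 8.85
position: [0.491, 0.0263, 0.0684]
tcp_rot: [-0.095, 0.995, -0.001, -0.002]
ft_force: [-4.0, -2.5, 5.3]
finger_gap: 0.252
grip_force: 64.4
```

>>> shift_gripper(
  offsets=[
    {"sx":0.0046, "sz":-0.009},
    {"sx":0.0103, "sz":-0.018},
    {"sx":0.0172, "sz":-0.0265},
    {"sx":0.0241, "sz":-0.0364},
    {"sx":0.031, "sz":-0.0462},
    {"sx":0.0378, "sz":-0.056},
    {"sx":0.0447, "sz":-0.0658},
    {"sx":0.0447, "sz":-0.09},
    {"sx":0.0447, "sz":-0.11},
    {"sx":0.0447, "sz":-0.11},
  ],
)

```text
t: 10.1
position: [0.4505, 0.0183, 0.1805]
tcp_rot: [-0.095, 0.995, -0.0, 0.002]
ft_force: [0.2, -0.3, -0.5]
finger_gap: 0.253
grip_force: 61.8
```

```bash
python3 look.py e scene top > /dev/null
```

Run:
```python
import cv2
a=cv2.imread('pics/e_scene.png')[40:240,130:330]; cv2.imwrite('pics/e2.png',cv2.resize(a,None,fx=2.8,fy=2.8,interpolation=cv2.INTER_CUBIC))
```

```text
(no output)
```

View pics/e2.png

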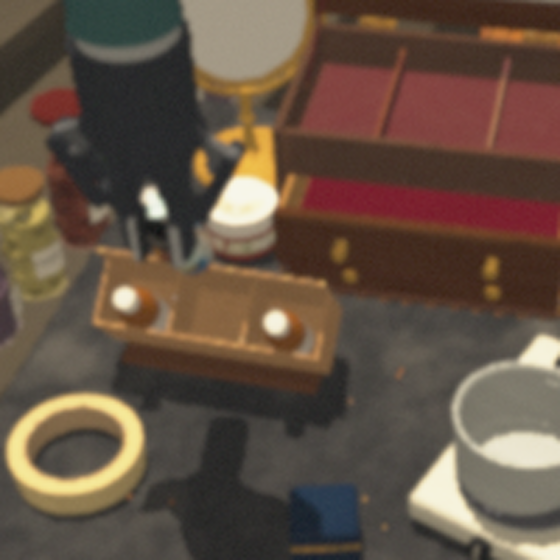

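The bottle is out of its cell and the other two bottles haven't moved. The bottle is hidden behind the fingers, so it is still held tilted. I'll right it by pressing its foot against the fixed warmer's vertical front face so that it pivots in the pads.

```bash
python3 go.py ' .350,-.2946,.15,3.007'  ' .350,-.2946,.061,3.007'
```

```text
[0.1562, -0.2888, 0.0284, 0.3247]
[0.1562, -0.2888, 0.1174, 0.3247]
at [0.4488 0.0185 0.1784] yaw -2.951 t 10.2
```

>>> shift_gripper(
  offsets=[
    {"sx":0.156, "sy":-0.05, "twist":0.05},
    {"sx":0.156, "sy":-0.12, "twist":0.15},
    {"sx":0.156, "sy":-0.2, "twist":0.325},
    {"sx":0.156, "sy":-0.2888, "twist":0.325},
    {"sx":0.156, "sy":-0.2888, "sz":0.02, "twist":0.325},
    {"sx":0.156, "sy":-0.2888, "sz":0.03, "twist":0.325},
    {"sx":0.156, "sy":-0.2888, "sz":0.03, "twist":0.325},
    {"sx":0.156, "sy":-0.2888, "sz":0.03, "twist":0.325},
    {"sx":0.156, "sy":-0.2888, "sz":0.03, "twist":0.325},
    {"sx":0.156, "sy":-0.2888, "sz":0.03, "twist":0.325},
  ],
)

```text
t: 11.45
position: [0.3507, -0.2936, 0.149]
tcp_rot: [0.067, 0.998, -0.0, 0.0]
ft_force: [0.8, -0.1, -0.3]
finger_gap: 0.249
grip_force: 60.0
```

```bash
python3 look.py f scene top > /dev/null
```

Run:
```python
import cv2
a=cv2.imread('pics/f_scene.png')[130:330,170:400]; cv2.imwrite('pics/f2.png',cv2.resize(a,None,fx=3,fy=3,interpolation=cv2.INTER_CUBIC))
```

```bash
python3 go.py  ' .350,-.2946,.061,3.007'
```

```text
[0.0008, -0.0007, 0.088, 0.0011]
at [ 0.3508 -0.294   0.149 ] yaw 3.008 t 11.55
```

View pics/f2.png

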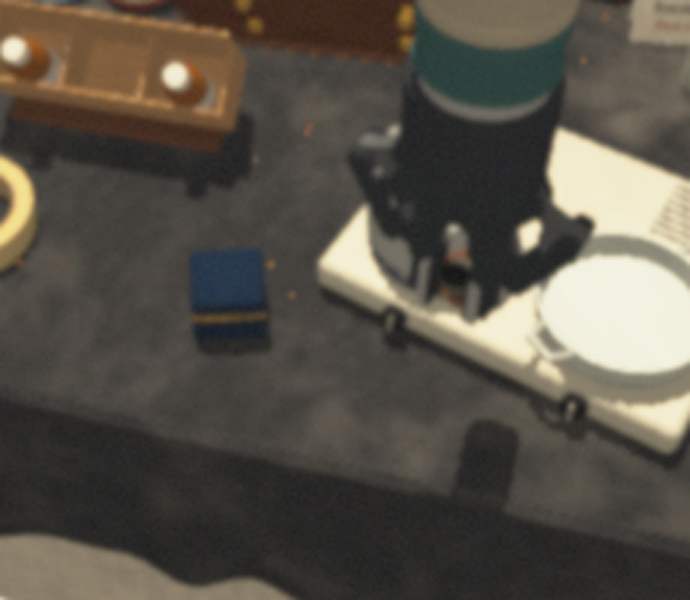

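The fingers hold the collar with the bulb at about (455,270). The amber body is visible behind it, so it is still tilted toward me. I'll descend in front of the warmer's face midway between the knobs and check the force.

>>> shift_gripper(
  offsets=[
    {"sz":0.04},
    {"sz":0.07},
    {"sz":0.08},
    {"sz":0.085},
    {"sz":0.085},
  ],
)

```text
t: 12.18
position: [0.3511, -0.2951, 0.0643]
tcp_rot: [0.067, 0.998, -0.0, 0.0]
ft_force: [-1.0, -0.3, 0.1]
finger_gap: 0.249
grip_force: 60.1
```

>>> shift_gripper(
  offsets=[
    {"sx":-0.004},
    {"sx":-0.008},
    {"sx":-0.012},
    {"sx":-0.012},
  ],
)

```text
t: 12.68
position: [0.3606, -0.2963, 0.064]
tcp_rot: [0.068, 0.998, -0.001, -0.003]
ft_force: [-6.9, -0.0, 7.3]
finger_gap: 0.249
grip_force: 60.8
```

```bash
python3 -c "
from station import arm, get_image, sign_off
print(arm.observe()['moment'])"
```

```text
[-4.32282200e-03  1.38582568e+00  5.94570678e-04]
```

>>> shift_gripper(
  offsets=[
    {"sx":-0.003, "sz":-0.001},
    {"sx":-0.006, "sz":-0.002},
    {"sx":-0.009, "sz":-0.003},
    {"sx":-0.009, "sz":-0.003},
  ],
)

```text
t: 13.18
position: [0.3632, -0.2962, 0.0664]
tcp_rot: [0.069, 0.998, -0.001, -0.01]
ft_force: [-20.6, 1.4, 16.7]
finger_gap: 0.25
grip_force: 67.6
```

>>> shift_gripper(
  offsets=[
    {"sx":-0.003, "sz":-0.001},
    {"sx":-0.006, "sz":-0.002},
    {"sx":-0.009, "sz":-0.003},
    {"sx":-0.009, "sz":-0.003},
  ],
)

```text
t: 13.68
position: [0.366, -0.2962, 0.0689]
tcp_rot: [0.069, 0.997, -0.001, -0.017]
ft_force: [-35.2, 0.8, 25.3]
finger_gap: 0.247
grip_force: 75.8
```

>>> shift_gripper(
  offsets=[
    {"sx":0.02},
    {"sx":0.04},
    {"sx":0.04, "sz":0.008},
    {"sx":0.04, "sz":0.014},
    {"sx":0.04, "sz":0.014},
  ],
)

```text
t: 14.3
position: [0.3408, -0.293, 0.0549]
tcp_rot: [0.067, 0.998, 0.0, -0.0]
ft_force: [0.2, 0.0, -0.8]
finger_gap: 0.25
grip_force: 60.0
```

>>> shift_gripper(
  offsets=[
    {},
  ],
)

```text
t: 14.42
position: [0.3411, -0.2934, 0.0555]
tcp_rot: [0.067, 0.998, -0.0, 0.0]
ft_force: [0.5, 1.2, -0.8]
finger_gap: 0.252
grip_force: 60.0
```

```bash
python3 go.py ' .350,-.2946,.056,3.007'; python3 look.py g top scene >/dev/null
```

```text
[-0.0089, -0.0, -0.0005, 0.0003]
at [ 0.3411 -0.2934  0.0555] yaw 3.007 t 14.425
```

>>> shift_gripper(
  offsets=[
    {"sz":0.003},
    {"sz":0.006},
    {"sz":0.006},
  ],
)

```text
t: 14.9
position: [0.3406, -0.2933, 0.0495]
tcp_rot: [0.067, 0.998, -0.0, -0.0]
ft_force: [-0.3, -0.3, 0.7]
finger_gap: 0.254
grip_force: 59.9
```

>>> shift_gripper(
  offsets=[
    {"sz":0.002},
    {"sz":0.004},
    {"sz":0.004},
  ],
)

```text
t: 15.28
position: [0.339, -0.2936, 0.0475]
tcp_rot: [0.068, 0.998, -0.001, -0.002]
ft_force: [-9.3, 3.0, 21.0]
finger_gap: 0.245
grip_force: 59.9
```

>>> shift_gripper(
  offsets=[
    {"sz":-0.005},
    {"sx":-0.009, "sz":-0.005},
    {"sx":-0.017, "sz":-0.005},
    {"sx":-0.017, "sz":-0.005},
  ],
)

```text
t: 15.78
position: [0.3566, -0.2951, 0.0498]
tcp_rot: [0.067, 0.998, 0.0, -0.002]
ft_force: [-4.2, -0.4, -0.0]
finger_gap: 0.246
grip_force: 63.2
```

>>> shift_gripper(
  offsets=[
    {"sx":-0.003, "sz":-0.001},
    {"sx":-0.006, "sz":-0.003},
    {"sx":-0.009, "sz":-0.005},
    {"sx":-0.009, "sz":-0.005},
  ],
)

```text
t: 16.27
position: [0.3599, -0.2948, 0.0534]
tcp_rot: [0.068, 0.998, 0.0, -0.008]
ft_force: [-11.6, -1.0, 0.9]
finger_gap: 0.249
grip_force: 71.3
```

>>> shift_gripper(
  offsets=[
    {"sx":-0.003, "sz":-0.001},
    {"sx":-0.006, "sz":-0.003},
    {"sx":-0.009, "sz":-0.005},
    {"sx":-0.009, "sz":-0.005},
  ],
)

```text
t: 16.77
position: [0.3751, -0.2971, 0.0599]
tcp_rot: [0.067, 0.998, 0.001, -0.0]
ft_force: [1.0, 0.1, -0.2]
finger_gap: 0.047
grip_force: 0.0
```

>>> shift_gripper(
  offsets=[
    {"sx":-0.003, "sz":-0.001},
    {"sx":-0.006, "sz":-0.002},
    {"sx":-0.009, "sz":-0.003},
    {"sx":-0.009, "sz":-0.003},
  ],
)

```text
t: 17.27
position: [0.3848, -0.2994, 0.0639]
tcp_rot: [0.067, 0.998, -0.0, 0.0]
ft_force: [0.2, -0.1, 0.5]
finger_gap: 0.001
grip_force: 0.2
```

The bottle has slipped out of the grip. I'll raise the arm clear and look.

>>> shift_gripper(
  offsets=[
    {"sz":-0.06},
    {"sz":-0.12},
    {"sy":0.05, "sz":-0.15},
    {"sy":0.11, "sz":-0.15},
    {"sy":0.17, "sz":-0.15},
    {"sy":0.22, "sz":-0.15},
    {"sy":0.22, "sz":-0.15},
    {"sy":0.22, "sz":-0.15},
  ],
  finger_gap=1.0,
)

```text
t: 18.27
position: [0.414, -0.0812, 0.2137]
tcp_rot: [0.067, 0.998, -0.0, 0.0]
ft_force: [0.4, 0.4, -0.5]
finger_gap: 1.007
grip_force: 0.0
```

```bash
python3 look.py h top scene >/dev/null
```

Run:
```python
import cv2,numpy as np
s=cv2.imread('pics/h_scene.png')[190:330,200:440]; t=cv2.imread('pics/h_top.png')[130:270,215:400]
s=cv2.resize(s,None,fx=2.4,fy=2.4,interpolation=cv2.INTER_CUBIC);t=cv2.resize(t,None,fx=3,fy=3,interpolation=cv2.INTER_CUBIC)[:,:]
s=cv2.resize(s,(576,336)); t=cv2.resize(t,None,fx=.62,fy=.62,interpolation=cv2.INTER_AREA); 
print(s.shape,t.shape)
out=np.zeros((600,576,3),np.uint8); out[:336]=s; out[336:336+min(264,t.shape[0]),:t.shape[1]]=t[:264]
cv2.imwrite('pics/h2.png',out)
```

```text
(336, 576, 3) (260, 344, 3)
```

View pics/h2.png

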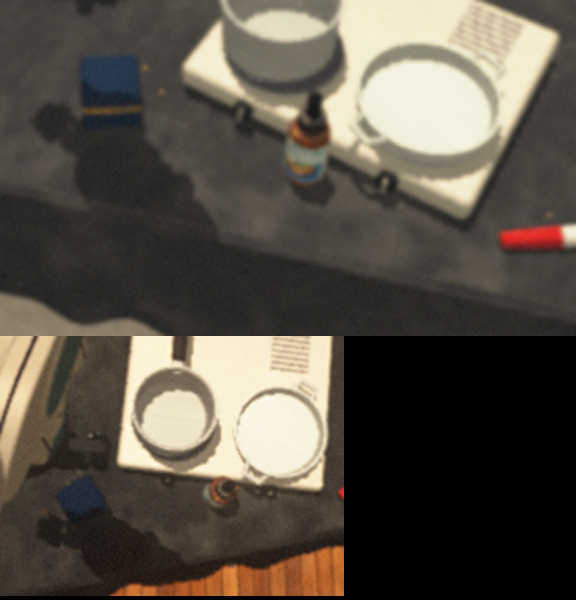

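By luck the dropper bottle is standing on the table in front of the warmer, with its bulb at (314,98) and foot at about (306,178) in the scene crop, and bulb at about (233,485) in the top crop. Next I'll measure its foot and top.

Run:
```python
from cam import *
np.set_printoptions(precision=4,suppress=True)
s=lambda u,v:np.array([200+u/2.4,190+v/2.4]); t=lambda u,v:np.array([215+u/1.86,130+(v-336)/1.86])
print('tip',tri(t(233,485),s(315,96)), S.atz(s(315,96),.10), T.atz(t(232,485),.1))
print('collar',S.atz(s(312,122),.07))
print('base',S.atz(s(306,177),0), T.atz(t(214,494),0.03))
# search for the axis: amber/dark segmentation in raw images
im=cv2.imread('pics/h_scene.png'); 
for v in range(225,270,3):
    r=im[v,315:345]; print(v,' '.join(f'{int(p[2])}' for p in r))
# candidate upright bottle pixels
for b in((.388,-.300),(.395,-.300),(.40,-.300)):
    print(b,'tip',S.proj([*b,.102]),'collar',S.proj([*b,.07]),'base',S.proj([*b,0]),'T tip',T.proj([*b,.102]),T.proj([*b,.0]))
```

```text
tip (array([ 0.3993, -0.3026,  0.0992]), array([-0.8797,  0.523 ]), array([ 1.189, -0.254])) [ 0.3972 -0.3009  0.1   ] [ 0.4003 -0.3032  0.1   ]
collar [ 0.3957 -0.3023  0.07  ]
base [ 0.3934 -0.3054  0.    ] [ 0.3984 -0.2947  0.03  ]
225 66 63 65 63 65 64 63 64 64 61 62 63 61 60 60 65 65 73 77 91 102 116 127 135 137 144 167 202 225 240
228 87 84 79 78 79 79 79 80 82 83 85 91 89 80 64 59 65 82 101 120 132 138 147 160 182 218 237 243 244 244
231 136 136 137 136 136 134 135 135 135 137 134 127 109 74 38 32 31 33 62 116 175 218 236 242 243 244 244 244 244 244
234 190 204 209 211 201 189 185 173 154 141 129 113 87 57 32 27 27 42 86 162 224 240 243 243 244 244 244 244 244 244
237 198 214 224 231 236 239 240 236 217 162 121 102 75 45 28 27 27 33 59 100 151 213 238 243 244 244 244 244 244 244
240 137 140 147 156 165 174 171 152 111 73 63 84 95 88 71 55 53 59 61 67 99 169 229 242 244 244 244 244 244 243
243 100 114 122 128 127 126 139 152 144 105 59 43 37 35 42 40 38 38 38 45 67 113 176 228 241 243 244 244 243 240
246 45 46 51 63 81 99 119 141 150 146 127 99 76 66 64 61 62 66 75 83 96 114 15
[... 500 characters left out ...]
82 107 125 135 133 125 117 109 96 80 61 68 86 95 91 85 86 83 79 76 66 60 55 54
264 69 70 70 69 68 70 72 74 72 68 67 62 59 59 60 66 68 76 76 67 56 57 68 83 88 91 90 88 89 87
267 71 74 77 78 80 75 62 53 54 59 62 66 65 66 62 58 54 52 51 50 48 47 51 55 71 83 87 91 93 94
(0.388, -0.3) tip [[329.2004 232.8447]] collar [[327.4518 243.4964]] base [[323.9444 264.8976]] T tip [[338.6967 215.7178]] [[330.2246 220.7853]]
(0.395, -0.3) tip [[330.4779 230.0341]] collar [[328.7028 240.7091]] base [[325.1411 262.1656]] T tip [[338.5482 212.4562]] [[330.1025 217.8572]]
(0.4, -0.3) tip [[331.3826 228.0438]] collar [[329.589 238.735]] base [[325.9891 260.2298]] T tip [[338.4418 210.1316]] [[330.0151 215.7697]]
```

The foot is at about (0.394,-0.304) and the tip at about (0.399,-0.302, z 0.10), so it stands upright. I'll grip the upper body so the tips rest on straight glass, leaving the bulb about 15 mm clear of the palm.

```bash
python3 go.py ' .397,-.303,.16,3.007' ' .397,-.303,.044,3.007'
```

```text
[-0.0132, -0.2212, 0.0537, -0.0017]
[-0.0132, -0.2212, 0.1697, -0.0017]
at [ 0.4139 -0.082   0.2136] yaw 3.005 t 18.375
```

>>> shift_gripper(
  offsets=[
    {"sx":-0.0132, "sy":-0.2212},
    {"sx":-0.0132, "sy":-0.2212},
    {"sx":-0.0132, "sy":-0.2212},
    {"sx":-0.0132, "sy":-0.2212, "sz":0.03},
    {"sx":-0.0132, "sy":-0.2212, "sz":0.05},
    {"sx":-0.0132, "sy":-0.2212, "sz":0.054},
    {"sx":-0.0132, "sy":-0.2212, "sz":0.054},
  ],
  finger_gap=0.7,
)

```text
t: 19.25
position: [0.3968, -0.3025, 0.1597]
tcp_rot: [0.068, 0.998, 0.0, -0.0]
ft_force: [-0.1, 0.2, 0.7]
finger_gap: 0.694
grip_force: 0.0
```

```bash
python3 go.py ' .397,-.303,.044,3.007'
```

```text
[-0.0003, -0.0005, 0.1157, -0.0013]
at [ 0.3968 -0.3025  0.1597] yaw 3.006 t 19.25
```

>>> shift_gripper(
  offsets=[
    {"sz":0.04},
    {"sz":0.075},
    {"sz":0.1},
    {"sz":0.1157},
    {"sz":0.1157},
    {"sz":0.1157},
  ],
)

```text
t: 20.0
position: [0.3981, -0.3029, 0.0452]
tcp_rot: [0.067, 0.998, -0.001, 0.001]
ft_force: [-0.1, 0.4, 0.7]
finger_gap: 0.701
grip_force: 0.0
```

>>> shift_gripper(
  offsets=[
    {},
    {},
    {},
    {},
    {},
  ],
  finger_gap=0.0,
)

```text
t: 20.62
position: [0.398, -0.3026, 0.0452]
tcp_rot: [0.067, 0.998, -0.0, 0.001]
ft_force: [-0.8, 1.2, 5.4]
finger_gap: 0.354
grip_force: 59.1
```

```bash
python3 go.py ' .470,-.376,.14,3.007'
```

```text
[-0.0813, -0.0631, -0.0946, -0.0]
at [ 0.398  -0.3026  0.0452] yaw 3.007 t 20.625
```

>>> shift_gripper(
  offsets=[
    {"sz":-0.05},
    {"sz":-0.095},
    {"sz":-0.095},
  ],
)

```text
t: 21.0
position: [0.3998, -0.3048, 0.1431]
tcp_rot: [0.067, 0.998, -0.003, 0.003]
ft_force: [0.2, -0.2, -1.1]
finger_gap: 0.349
grip_force: 60.0
```

```bash
python3 go.py ' .470,-.376,.14,3.007'
```

```text
[-0.0792, -0.0611, 0.0041, -0.0002]
at [ 0.3998 -0.3048  0.1431] yaw 3.007 t 21.0
```

>>> shift_gripper(
  offsets=[
    {"sx":-0.03, "sy":-0.03},
    {"sx":-0.06, "sy":-0.05},
    {"sx":-0.0805, "sy":-0.0625},
    {"sx":-0.0805, "sy":-0.0625, "sz":0.02},
    {"sx":-0.0805, "sy":-0.0625, "sz":0.04},
    {"sx":-0.0805, "sy":-0.0625, "sz":0.05},
    {"sx":-0.0805, "sy":-0.0625, "sz":0.05},
  ],
)

```text
t: 21.88
position: [0.4674, -0.3738, 0.0873]
tcp_rot: [0.067, 0.998, 0.001, -0.001]
ft_force: [-0.8, 0.2, -0.3]
finger_gap: 0.349
grip_force: 59.9
```

>>> shift_gripper(
  offsets=[
    {"sz":0.002},
    {"sz":0.004},
    {"sz":0.004},
  ],
)

```text
t: 22.25
position: [0.4687, -0.375, 0.0853]
tcp_rot: [0.067, 0.998, -0.0, 0.0]
ft_force: [-0.3, 0.9, -0.9]
finger_gap: 0.347
grip_force: 59.9
```

>>> shift_gripper(
  offsets=[
    {"sz":0.002},
    {"sz":0.002},
    {"sz":0.002},
  ],
)

```text
t: 22.62
position: [0.4688, -0.3751, 0.0833]
tcp_rot: [0.067, 0.998, -0.0, 0.0]
ft_force: [0.4, -0.3, 1.8]
finger_gap: 0.346
grip_force: 60.1
```

>>> shift_gripper(
  offsets=[
    {"sz":0.001},
    {"sz":0.001},
  ],
)

```text
t: 22.88
position: [0.4691, -0.3752, 0.0832]
tcp_rot: [0.067, 0.998, -0.0, 0.001]
ft_force: [-1.3, 2.0, 6.2]
finger_gap: 0.346
grip_force: 60.7
```

Contact came at TCP z 0.083, as predicted. I'll release and rise.

>>> shift_gripper(
  offsets=[
    {},
    {},
    {},
    {},
  ],
  finger_gap=0.65,
)

```text
t: 23.38
position: [0.4683, -0.3747, 0.0816]
tcp_rot: [0.067, 0.998, 0.0, -0.0]
ft_force: [-0.6, -0.2, -0.3]
finger_gap: 0.648
grip_force: 0.0
```

>>> shift_gripper(
  offsets=[
    {"sz":-0.04},
    {"sz":-0.1},
    {"sz":-0.15},
    {"sy":0.06, "sz":-0.15},
    {"sx":0.06, "sy":0.12, "sz":-0.15},
    {"sx":0.06, "sy":0.18, "sz":-0.15},
    {"sx":0.06, "sy":0.24, "sz":-0.15},
    {"sx":0.06, "sy":0.28, "sz":-0.15},
    {"sx":0.06, "sy":0.28, "sz":-0.15},
  ],
)

```text
t: 24.5
position: [0.4463, -0.0863, 0.232]
tcp_rot: [0.065, 0.998, 0.0, -0.0]
ft_force: [-0.0, -0.7, -0.5]
finger_gap: 0.645
grip_force: 0.0
```

```bash
python3 look.py i top scene >/dev/null
```

Run:
```python
from cam import *
# bottle = dark pixels inside the bright shallow pan; predicted pixels for a standing bottle
for n,C in(('top',T),('scene',S)):
    im=cv2.imread(f'pics/i_{n}.png'); h=cv2.imread(f'pics/h_{n}.png')
    print(n,'pred base/tip',C.proj([.468,-.375,.038]).round(1),C.proj([.468,-.375,.14]).round(1))
    d=(np.abs(im.astype(int)-h).sum(2)>120).astype(np.uint8)
    p=C.proj([.468,-.375,.09])[0]; m=np.zeros_like(d); cv2.circle(m,tuple(int(v) for v in p),38,1,-1); d*=m
    k,l,st,ce=cv2.connectedComponentsWithStats(d)
    for i in range(1,k):
        if st[i,4]>20: print(st[i],ce[i].round(1))
    # black bulb pixels
    b=(im.max(2)<50)&(m>0); v,u=np.nonzero(b); print('dark',len(u),u.min() if len(u) else 0,u.max() if len(u) else 0,v.min() if len(u) else 0,v.max() if len(u) else 0)
    E=None
s=cv2.imread('pics/i_scene.png')
```

```text
top pred base/tip [[363.6 184.3]] [[376.2 174.8]]
[357 170  21  26 387] [367.5 181.8]
dark 2 357 377 214 214
scene pred base/tip [[376.2 236. ]] [[386.2 201.3]]
[367 200  23  49 752] [379.5 225.8]
dark 68 377 386 202 217
```

The measurements match an upright bottle standing in the shallow pan: predicted tip at (386,201) against an observed top edge at v=200 in the scene image, and the top view agrees. The gripper is clear, so I'm handing in.

```bash
python3 -c "
from station import arm, get_image, sign_off
print(sign_off())"
```

```text
the job is handed in; nothing more can be done
None
```

I handed the job in at about 24.5 s without seeing a verdict: the pan handle points to the back and the dropper bottle stands upright in the shallow pan by image measurement, after slipping from the grip once while I was righting it against the warmer and landing upright on the table.

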